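# Count along the divider rack and file the watch tin in the third gap

### The arm

A 6-joint arm with a two-finger parallel gripper is mounted at the origin on the work surface. World frame = base frame: x ahead of the robot, y to its left, z up, the work surface at z = 0. Lengths are in m, angles in rad, forces in N, time in s.
With the tool pointing down it reaches from about 0.275 to 0.725 m from the base axis. Payload 15.9 kg.
Tool frame: the origin (TCP) lies on the centre line of the jaws, within the pads' length; the fingertips stand 8 mm ahead of it and the grasp point (between the pads) lies 11 mm behind it (bot.tcp_to_tips is the distance from the TCP to the fingertips, in m); x points along the fingers, y is the direction in which the jaws open and shut, and the axes are right-handed (so a half turn about x gives the same grasp; the last joint's range is limited). The gripper opens to 85 mm and grips with 20 to 120 N. Pads are 22 mm wide; open, the fingers measure 114 mm over their backs; the gripper's body (76 mm by 85 mm) begins 54 mm behind the grasp point. The pads swing forward as they close: fully open they stand 13 mm farther back than shut.
Start: joints at [1.285, 0.213, -0.034, 1.323, 0, 1.571], TCP at [0.141, 0.48, 0.239] pointing down, gripper open.
Joint ranges: [-2.98, 2.98], [-0.74, 1.72], [-1.14, 1.35], [-2.1, 2.04], [-1.57, 1.44], [-3.14, 3.14]. Speed limits (rad/s): [1.89, 1.89, 2.39, 2.57, 3.14, 3.14].

### API

Orientations are given as a rotation vector (axis times angle).
In Python, from station import bot gives the robot as it stands.
- The arm moves only by the tool send_rows, never from a script. Its argument "series" is a list of rows, each a list of 5 numbers: the shift along the tool's x, y, z in units of 50 mm (1.0 is 50 mm), then the turn about the tool's x in degrees, then the opening, from -1 (shut) to 1 (fully open), so that 0 is half open. A call has exactly 5 rows; each row shifts and turns the pose as measured when the row begins, along the tool's axes as they then stand; what a row does not reach is not made up. A row lasts 1/10 s, in which the tool goes at most 50 mm and 8.59 degrees, less where a joint would pass 70% of its speed; a pose out of reach is approached as far as the arm can. A call is refused whole if a number of a shift passes 1 or a number of a turn 8.59, either way. A call with a gripper value outside its range is refused whole. The fingers move at their own pace and stop on an object; the grip force is fixed at half the most. Time passes only in rows, so rows that do not move let the fingers close, or fill a call up. It gives the time, the measured TCP pose, the force and the opening at its end, in the units of the state.
- bot.get_obs(): the state, without advancing time (a new reading comes with each control period).
- bot.capture(name): name is "scene" or "side" or "wrist"; returns a dict with "pixels" (480x640x3 uint8, red, green, blue), "fx", "fy", "cx", "cy" (pixels), "cam_to_world" (4x4, takes a point from camera to world coordinates). Camera axes: x right, y up, looking along -z (the intrinsics and any distortion apply to the point x, -y, -z); pixel columns grow to the right and rows downward; lengths in m; the calibration is good to about 2 mm. A picture is of the moment at which its call begins. There is no depth.
- bot.finish_job(): hands the job in, once; it reports no verdict.
The state is a dict: "t": time; "joint_pos": joint angles; "joint_velocities": joint speeds; "effort": joint torques, N m; "position": TCP position; "tcp_rot": TCP orientation; "wrist_force": force on the tool from outside, world axes, zero at the start; "ft_torque": the same for the moment, N m; "opening": finger opening in m.
Only numpy, scipy, OpenCV 4.12 (cv2) and the standard library are available. Lean on these libraries where they do the work, as an engineer would, in place of code of your own. Each camera call takes 0.05 s, during which the arm holds its last target.

### The job

With the fingers closed, run the fingertips along the padded rail on top of the divider rack, pressing it down a little, from the first gap at the end with the brass ball finial to the third gap and no farther. Then push the round tin that stands in front of the rack into that third gap until it is fully home against the back board; only push it along the counter, never pinch, lift or tip it. Leave everything else where it stands, and finish clear of everything.

Things in the scene. Friction and masses are not known exactly. Their poses are not given: they have to be found in the camera images.
- rack: Fixed pale wooden divider rack, 334 mm long, no floor, standing on the counter (turned up to 0.2 rad). Origin: on the counter at mid-length; x from open front to back, y along it. Six gaps 46 mm wide, centres at y = +130, +78, +26, -26, -78, -130 mm, 6 mm dividers between. Dividers and 14 mm end walls are 40 mm high, from x = -16 (open front) to +18 mm, the front face of the 12 mm back board.
- rail (a joint): Downward spring travel (m) of the grey padded rail: 0 at rest, 0.008 right down. A bar 24 mm wide along the rack's whole length, centred over the back board at rack x = +24 mm, top 62 mm above the counter at rest. A smooth ridge 1.5 mm high crosses it over each divider. It gives from about 1 N, is right down at about 4 N; 3 to 4 mm is an easy pressure, pressed counts from 1 mm.
- finial: Small brass ball finial, 25 mm across, 34 mm high, fixed upright on one end wall of the rack (which end varies); gaps are counted from this end. Origin: centre of its foot, 40 mm above the counter, at rack x = -6 mm, y = +160 or -160 mm. The other end wall carries only a flat brass disc 3 mm high.
- tin: Plain metal round lidded tin to be filed, 40 mm across, 32 mm high, about 80 g, loose, upright on the open counter in front of the rack (rack x -115 to -90 mm, y within 70 mm of the middle). Origin: centre of its underside. Fully home its centre is at rack x = -2 mm and 6 mm of it stands out of the gap. The two end gaps already hold tins of the same kind.
- filed_a: Bystander: same kind of tin, 40 mm across, 32 mm high, already in the end gap at rack y = +130 mm. Origin: centre of its underside.
- filed_b: Bystander: same kind of tin, already in the end gap at rack y = -130 mm. Origin: centre of its underside.
- jar: Bystander: blue ceramic lidded jar, 60 mm across, 68 mm high, loose, in front of the rack near its +y end. Origin: centre of its underside.
- ring_box: Bystander: square wooden ring box 46 x 50 x 35 mm, loose, in front of the rack near its -y end. Origin: centre of its underside.
- dish: Bystander: white bowl 84 mm across, 28 mm high, loose, behind the rack. Origin: centre of its underside.
- loupe: Bystander: black eyeglass loupe, a stub 32 mm across and 30 mm high, loose, behind the rack. Origin: centre of its underside.
- handbell: Bystander: brass handbell 56 mm across, 66 mm high, loose, behind the rack. Origin: centre of its underside.
There are look-alikes about, which are no part of the job. What is shaped like the tin but green, red or turquoise is not meant.

How it is judged:
By the outcome, as a careful person would: the job done as asked, in the order asked, and still so for the second after the job is handed in, with the robot touching nothing.
It also fails if it takes over 64 s, if anything falls off the work surface, if the arm or the gripper's body presses on something with over 40 N, if the wrist force passes 120 N, or if a joint passes its speed limit or range.

## Working session

There is one attempt and no reset: what is moved stays moved. The work goes in short steps, Python scripts to look and compute and a tool call to move; the robot and the scene stay as the last step left them, time stands still between calls to the robot, and variables do not carry over. Pictures are saved under pics/ and viewed, and the job is handed in when it is done.

Besides the shell and the picture viewer there is one more tool, called after ">>>" as name([rows], argument=value, ...), one row to a line, values as JSON. send_rows: Moves the arm, as the interface text tells. Its arguments: {"type":"object","properties":{"series":{"type":"array"}},"required":["series"]}

```bash
mkdir -p pics; ls; python3 - <<'E'
from station import bot
import cv2,numpy as np,json
print(bot.get_obs(), bot.tcp_to_tips)
d={}
for n in ["scene","side","wrist"]:
    c=bot.capture(n); cv2.imwrite(f"pics/{n}0.png",c["pixels"][:,:,::-1])
    d[n]={k:np.array(v).tolist() for k,v in c.items() if k!="pixels"}
    print(n,{k:np.round(np.array(v),3).tolist() for k,v in c.items() if k!="pixels"})
json.dump(d,open("cal.json","w"))
E
```

```text
pics
{'t': 0.0, 'joint_pos': array([ 1.28501416e+00,  2.13370370e-01, -3.51014192e-02,  1.32350494e+00,
        9.69062740e-06,  1.57080711e+00]), 'joint_velocities': array([-1.06153730e-03,  1.33519940e-03,  2.16236452e-04, -5.67853963e-04,
       -2.88193891e-03, -2.03529168e-05]), 'effort': array([ 5.24416566e-03, -6.86151481e+01,  4.87119055e+01,  1.75497128e-02,
        1.84330274e-04,  1.69590017e-06]), 'position': array([0.14085101, 0.47938081, 0.23879227]), 'tcp_rot': array([ 0.22340954,  1.55930859, -0.22524781]), 'wrist_force': array([-0.73379353, -0.12732225, -0.5512038 ]), 'ft_torque': array([ 0.01366985, -0.0054203 ,  0.07912302]), 'opening': 0.08509735422984532} 0.008
scene {'fx': 611.37, 'fy': 611.37, 'cx': 310.887, 'cy': 247.262, 'cam_to_world': [[-0.402, -0.47, 0.786, 1.503], [0.916, -0.213, 0.341, 0.421], [0.007, 0.857, 0.516, 0.681], [0.0, 0.0, 0.0, 1.0]]}
side {'fx': 618.676, 'fy': 618.676, 'cx': 325.775, 'cy': 228.83, 'cam_to_world': [[0.762, 0.502, -0.41, 0.205], [-0.648, 0.605, -0.464, -0.429], [0.015, 0.619, 0.785, 0.8], [0.0, 0.0, 0.0, 1.0]]}
wrist {'fx': 402.69, 'fy': 402.69, 'cx': 313.803, 'cy': 243.578, 'cam_to_world': [[0.282, -0.925, -0.254, 0.077], [0.96, 0.271, 0.075, 0.498], [-0.001, -0.265, 0.964, 0.374], [0.0, 0.0, 0.0, 1.0]]}
```

View pics/scene0.png

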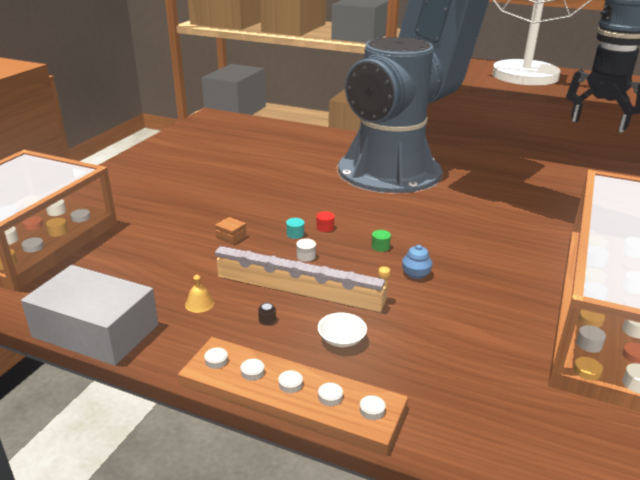

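View pics/side0.png

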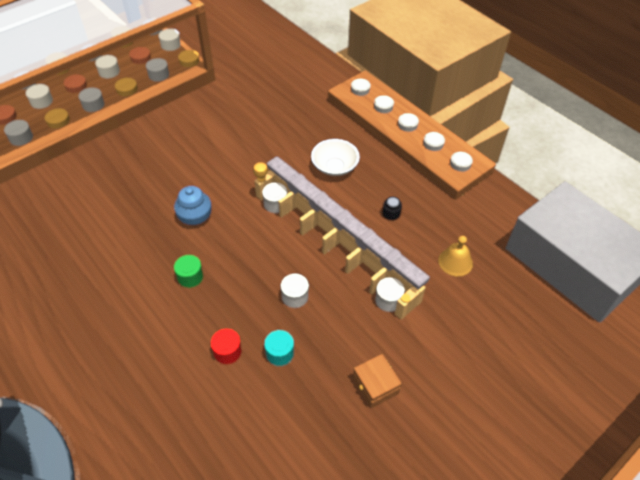

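View pics/wrist0.png

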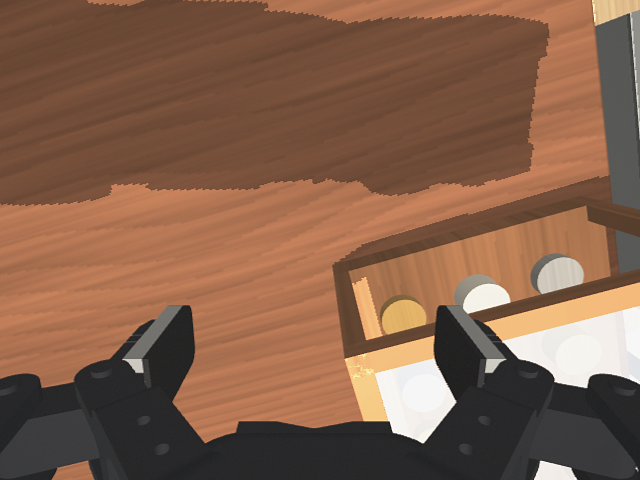

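The tin that is plain metal is at scene (306,250) / side (294,290). Its look-alikes are turquoise (side 279,347), red (226,345) and green (188,270); the filed tins are at (275,197) and (390,294), and white lids lie on the tray behind. The finial is at side (260,170), scene (385,273), on the jar's end. I'll enlarge to check the tin and measure.

```bash
python3 - <<'E'
import cv2
a=cv2.imread("pics/side0.png")
cv2.imwrite("pics/side0c.png",cv2.resize(a[145:345,235:445],None,fx=3.8,fy=3,interpolation=cv2.INTER_CUBIC)[:, :800])
cv2.imwrite("pics/side0c.png",cv2.resize(a[145:345,235:445],None,fx=3,fy=3,interpolation=cv2.INTER_CUBIC))
a=cv2.imread("pics/scene0.png")
cv2.imwrite("pics/scene0c.png",cv2.resize(a[200:340,205:405],None,fx=4,fy=4,interpolation=cv2.INTER_CUBIC))
E
```

```text
(no output)
```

View pics/side0c.png

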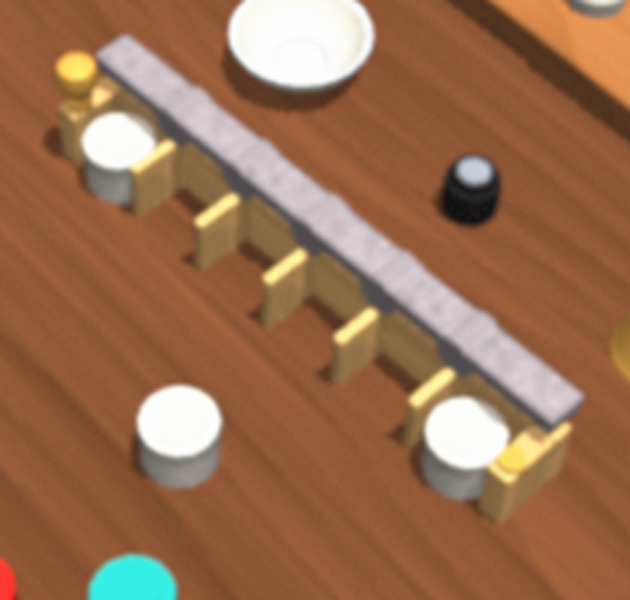

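View pics/scene0c.png

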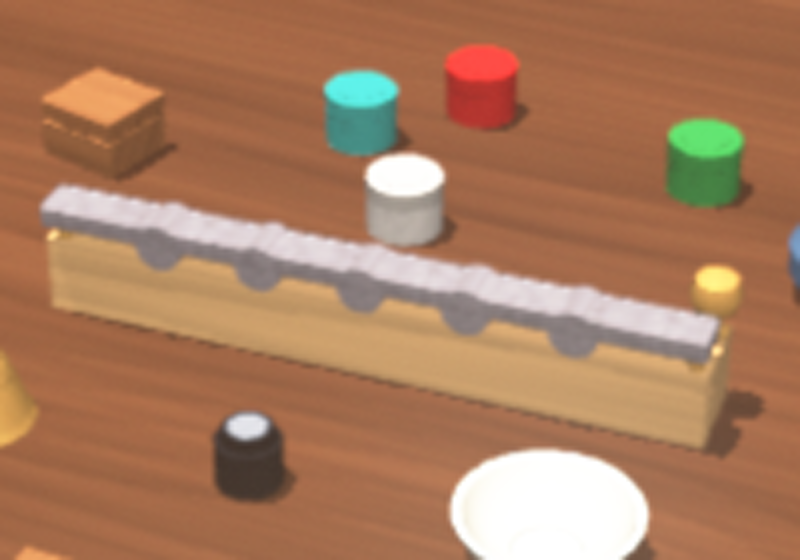

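```bash
cat > h.py <<'E'
import json,numpy as np
from scipy.optimize import least_squares
cal=json.load(open("cal.json"))
def proj(P,c):
    T=np.array(c["cam_to_world"]); p=(np.asarray(P)-T[:3,3])@T[:3,:3]
    return np.stack([c["cx"]+c["fx"]*p[...,0]/-p[...,2], c["cy"]-c["fy"]*p[...,1]/-p[...,2]],-1)
def ray(uv,c,z):
    T=np.array(c["cam_to_world"]); d=T[:3,:3]@np.array([(uv[0]-c["cx"])/c["fx"],-(uv[1]-c["cy"])/c["fy"],-1])
    return T[:3,3]+d*(z-T[2,3])/d[2]
def rw(p,P):
    P=np.asarray(P,float);c,s=np.cos(p[2]),np.sin(p[2])
    return np.stack([p[0]+c*P[...,0]-s*P[...,1],p[1]+s*P[...,0]+c*P[...,1],P[...,2]],-1)
E
python3 - <<'E'
from h import *
S=[((125,35),(.036,.167,.062)),((98,55),(.012,.167,.062)),((583,397),(.036,-.167,.062)),((548,415),(.012,-.167,.062))]
S+=[(q,(-.016,y,.04)) for q,y in zip([(138,176),(201,231),(268,289),(338,345),(411,407)],[.104,.052,0,-.052,-.104])]
C=[((66,187),(.012,-.167,.062)),((43,207),(.036,-.167,.062)),((706,342),(.036,.167,.062)),((718,322),(.012,.167,.062)),((703,447),(.030,.167,0)),((54,306),(.030,-.167,0))]
us=np.array([q for q,_ in S])/3+[235,145]; uc=np.array([q for q,_ in C])/4+[205,200]
Ps=np.array([P for _,P in S]);Pc=np.array([P for _,P in C])
def f(p,w=(1,1)): return np.r_[w[0]*(proj(rw(p,Ps),cal["side"])-us).ravel(),w[1]*(proj(rw(p,Pc),cal["scene"])-uc).ravel()]
for w in [(1,1),(1,0),(0,1)]:
    r=least_squares(f,[.5,0,0],args=(w,)); print(w,r.x.round(4)); 
    if w==(1,1): p=r.x; print(f(p).reshape(-1,2).round(1).tolist())
np.save("rack.npy",p)
for n,q in [("side",(179/3+235,420/3+145)),("scene",(404/4+205,176/4+200))]:
    t=ray(q,cal[n],.032); d=t[:2]-p[:2];c,s=np.cos(p[2]),np.sin(p[2])
    print(n,t.round(4),"rack",(c*d[0]+s*d[1]).round(4),(-s*d[0]+c*d[1]).round(4))
for nm,q,z in [("turq",(279,342),.032),("red",(226,340),.032),("green",(188,265),.032),("jar",(192,208),.03),("dish",(335,157),.02),("finial",(260,170),.06),("bell",(457,258),.03),("box",(377,373),.035),("loupe",(392,207),.015)]:
    t=ray(q,cal["side"],z); d=t[:2]-p[:2];print(nm,t.round(3),"rack",(c*d[0]+s*d[1]).round(3),(-s*d[0]+c*d[1]).round(3))
E
```

```text
(1, 1) [0.6026 0.0086 0.0615]
[[-0.1, -1.0], [-2.0, -0.6], [0.4, -0.5], [1.1, 3.2], [-2.4, -2.4], [-1.7, -2.6], [-1.3, -2.9], [-0.8, -1.6], [-0.2, -1.3], [-2.7, -2.2], [-2.7, -1.3], [-1.3, -0.4], [-0.9, -2.4], [-1.9, -0.6], [-1.7, -1.0]]
(1, 0) [0.6023 0.0065 0.0625]
(0, 1) [0.6046 0.0133 0.0572]
side [ 0.5028 -0.027   0.032 ] rack -0.1018 -0.0294
scene [ 0.5058 -0.0221  0.032 ] rack -0.0985 -0.0246
turq [ 0.428 -0.086  0.032] rack -0.18 -0.084
red [ 0.374 -0.037  0.032] rack -0.231 -0.031
green [0.402 0.104 0.032] rack -0.195 0.107
jar [0.468 0.196 0.03 ] rack -0.123 0.196
dish [0.73  0.144 0.02 ] rack 0.135 0.127
finial [0.588 0.17  0.06 ] rack -0.004 0.162
bell [ 0.726 -0.147  0.03 ] rack 0.113 -0.163
box [ 0.499 -0.208  0.035] rack -0.117 -0.209
loupe [ 0.73  -0.001  0.015] rack 0.127 -0.018
```

```bash
python3 - <<'E'
from h import *
S=[((125,35),(.036,.167,.062)),((98,55),(.012,.167,.062)),((583,397),(.036,-.167,.062)),((548,415),(.012,-.167,.062))]
S+=[(q,(-.016,y,.04)) for q,y in zip([(138,176),(201,231),(268,289),(338,345),(411,407)],[.104,.052,0,-.052,-.104])]
C=[((66,187),(.012,-.167,.062)),((43,207),(.036,-.167,.062)),((706,342),(.036,.167,.062)),((718,322),(.012,.167,.062)),((703,447),(.030,.167,0)),((54,306),(.030,-.167,0))]
us=np.array([q for q,_ in S])/3+[235,145]; uc=np.array([q for q,_ in C])/4+[205,200]
Ps=np.array([P for _,P in S]);Pc=np.array([P for _,P in C])
for P,u,n in((Ps,us,"side"),(Pc,uc,"scene")):
    r=least_squares(lambda p:(proj(rw(p,P),cal[n])-u).ravel(),[.6,0,0]); print(n,r.x.round(4));print(r.fun.reshape(-1,2).round(1).tolist())
    r=least_squares(lambda p:np.r_[(proj(rw(p,P)+[0,0,p[3]],cal[n])-u).ravel()],[.6,0,0,0]); print(n,r.x.round(4));print(r.fun.reshape(-1,2).round(1).tolist())
E
```

```text
side [0.6023 0.0065 0.0625]
[[0.4, -0.2], [-1.5, 0.2], [1.3, 0.4], [2.1, 4.1], [-1.8, -1.6], [-1.1, -1.7], [-0.6, -2.0], [-0.1, -0.6], [0.7, -0.3]]
side [ 0.6096  0.014   0.0667 -0.0139]
[[1.1, 1.4], [-0.6, 1.8], [-0.1, -0.5], [0.8, 3.0], [-0.9, -0.7], [-0.4, -1.2], [-0.3, -1.8], [-0.0, -0.9], [0.3, -1.1]]
scene [0.6046 0.0133 0.0572]
[[-1.0, -1.4], [-1.0, -0.5], [0.7, 1.0], [1.1, -1.0], [0.0, 0.9], [-0.0, -0.2]]
scene [ 0.5947  0.0088  0.0642 -0.0078]
[[-0.3, -0.6], [-0.2, 0.3], [0.1, 0.8], [0.3, -1.2], [-0.6, 0.3], [0.7, 0.3]]
```

```bash
cat >> h.py <<'E'
from scipy.spatial.transform import Rotation as R
def status(q=None,rack=None):
    from station import bot
    o=bot.get_obs(); M=R.from_rotvec(o["tcp_rot"]).as_matrix()
    rack=np.load("rack.npy") if rack is None else rack
    c,s=np.cos(rack[2]),np.sin(rack[2]); A=np.array([[c,s],[-s,c]])
    tip=o["position"]+M[:,0]*bot.tcp_to_tips
    print("t",round(o["t"],2),"pos",o["position"].round(4),"tip rack",(A@(tip[:2]-rack[:2])).round(4),"tipz",tip[2].round(4),"F",o["wrist_force"].round(2),"op",o["opening"].round(4))
    print("yaw of tool z vs rack x [deg]",np.degrees(np.arctan2(M[1,2],M[0,2])-rack[2]).round(2),"tool z world",M[:,2].round(3),"tool y",M[:,1].round(3),"x",M[:,0].round(3))
    if q is not None: # target tip in rack x,y,z
        t=rw(rack,np.array(q)); print("shift units",(M.T@(t-tip)/.05).round(3))
    return o,M
E
python3 - <<'E'
from h import *
status((-.05,.03,.19))
E
```

```text
Traceback (most recent call last):
  File "h.py", line 20, in status
    print("t",round(o["t"],2),"pos",o["position"].round(4),"tip rack",(A@(tip[:2]-rack[:2])).round(4),"tipz",tip[2].round(4),"F",o["wrist_force"].round(2),"op",o["opening"].round(4))
                                                                                                                                                                ^^^^^^^^^^^^^^^^^^
AttributeError: 'float' object has no attribute 'round'
```

```bash
sed -i 's/o\["opening"\].round(4)/round(o["opening"],4)/; s/tip\[2\].round(4)/round(float(tip[2]),4)/' h.py
python3 - <<'E'
from h import *
status((-.05,.03,.19))
E
```

```text
t 0.15 pos [0.1409 0.4794 0.2389] tip rack [-0.432   0.4983] tipz 0.2309 F [0.8  0.35 0.75] op 0.0852
yaw of tool z vs rack x [deg] -19.9 tool z world [ 0.959 -0.282 -0.   ] tool y [ 0.282  0.959 -0.001] x [-0.    -0.001 -1.   ]
shift units [ 0.824 -6.207 10.371]
```

>>> send_rows([
  [0,-0.4,0.8,-4,-1],
  [0,-0.4,0.8,-4,-1],
  [0,-0.5,0.7,-4,-1],
  [0,-0.6,0.7,-4,-1],
  [0,-0.6,0.7,-4,-1],
])

```text
t: 0.65
position: [0.3087, 0.3268, 0.2374]
tcp_rot: [-0.068, 1.572, 0.065]
wrist_force: [1.1, 1.3, -0.4]
opening: 0.0123
```

```bash
python3 - <<'E'
from h import *
status((-.08,.03,.2))
E
```

```text
t 0.65 pos [0.3087 0.3268 0.2374] tip rack [-0.2738  0.3357] tipz 0.2294 F [ 1.14  1.26 -0.43] op 0.0123
yaw of tool z vs rack x [deg] 1.3 tool z world [ 0.996  0.084 -0.002] tool y [-0.084  0.996 -0.002] x [-0.002 -0.002 -1.   ]
shift units [ 0.593 -6.199  3.738]
```

>>> send_rows([
  [0,-0.8,0.5,0.5,-1],
  [0,-0.8,0.5,0.5,-1],
  [0,-0.8,0.5,0,-1],
  [0,-0.8,0.5,0,-1],
  [0,-0.8,0.5,0,-1],
])

```text
t: 1.15
position: [0.4527, 0.1281, 0.2371]
tcp_rot: [-0.056, 1.572, 0.054]
wrist_force: [1.3, 1.6, -0.0]
opening: 0.0002
```

>>> send_rows([
  [0,-0.8,0.4,0,-1],
  [0,-0.8,0.4,0,-1],
  [0,-0.4,0.3,0,-1],
  [0,-0.1,0,0,-1],
  [0,0,0,0,-1],
])

```text
t: 1.65
position: [0.5184, 0.0171, 0.2356]
tcp_rot: [-0.051, 1.574, 0.047]
wrist_force: [-0.2, 0.8, -0.2]
opening: 0.0002
```

```bash
python3 - <<'E'
from h import *
from station import bot
import cv2
status((-.08,.03,.2))
d={}
for n in ["scene","side","wrist"]:
    c=bot.capture(n); cv2.imwrite(f"pics/{n}1.png",c["pixels"][:,:,::-1])
    d[n]={k:np.array(v).tolist() for k,v in c.items() if k!="pixels"}
json.dump(d,open("cal1.json","w"))
E
```

```text
t 1.65 pos [0.5184 0.0171 0.2356] tip rack [-0.0836  0.0137] tipz 0.2276 F [-0.17  0.77 -0.2 ] op 0.0002
yaw of tool z vs rack x [deg] 0.07 tool z world [ 0.998  0.063 -0.004] tool y [-0.063  0.998 -0.002] x [-0.004 -0.003 -1.   ]
shift units [0.551 0.328 0.075]
```

View pics/wrist1.png

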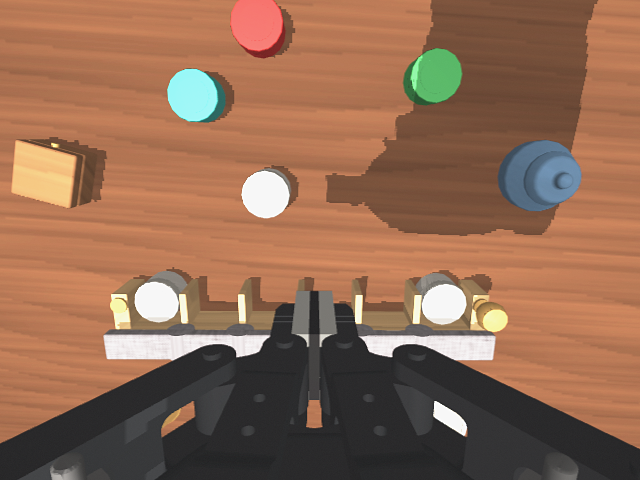

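```bash
python3 - <<'E'
import cv2
a=cv2.imread("pics/wrist1.png")
cv2.imwrite("pics/w1a.png",cv2.resize(a[260:370,95:295],None,fx=4,fy=4,interpolation=cv2.INTER_CUBIC))
cv2.imwrite("pics/w1b.png",cv2.resize(a[260:370,335:520],None,fx=4,fy=4,interpolation=cv2.INTER_CUBIC))
E
```

```text
(no output)
```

View pics/w1a.png

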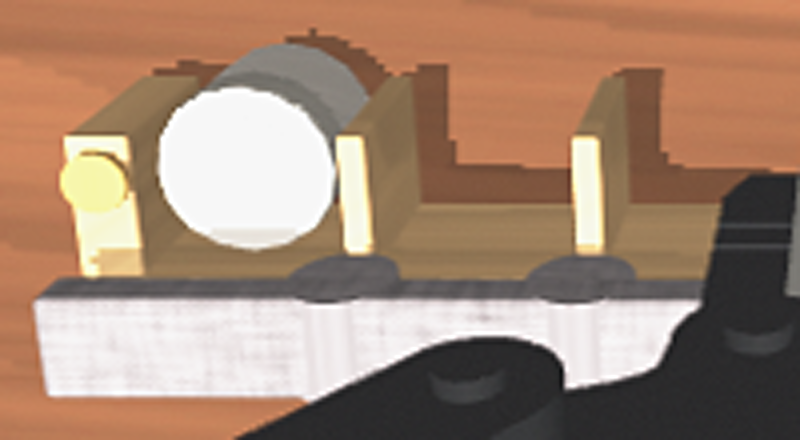

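View pics/w1b.png

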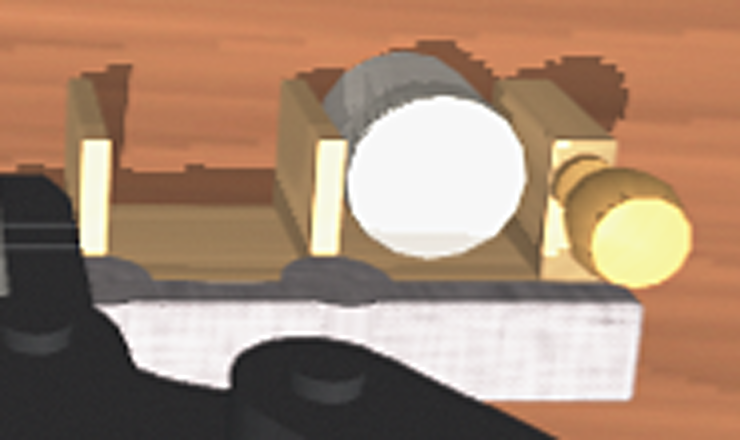

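View pics/side1.png

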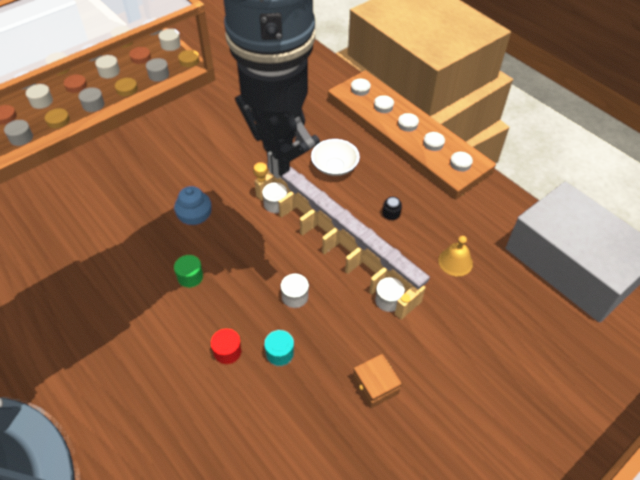

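```bash
python3 - <<'E'
from h import *
c=json.load(open("cal1.json"))["wrist"]
L=[((37,299),(.012,-.167,.062)),((48,397),(.036,-.167,.062)),((350,137),(-.016,-.104,.04)),((586,137),(-.016,-.052,.04)),((65,137),(-.016,-.167,.04)),((130,137),(-.016,-.153,.04))]
Rr=[((642,304),(.012,.167,.062)),((632,400),(.036,.167,.062)),((95,140),(-.016,.052,.04)),((330,140),(-.016,.104,.04)),((552,140),(-.016,.153,.04)),((617,140),(-.016,.167,.04))]
u=np.r_[np.array([q for q,_ in L])/4+[95,260],np.array([q for q,_ in Rr])/4+[335,260]]-.4
P=np.array([x for _,x in L+Rr])
r=least_squares(lambda p:(proj(rw(p,P),c)-u).ravel(),[.6,0,0.05]);print(r.x.round(4),r.fun.reshape(-1,2).round(1).tolist())
r2=least_squares(lambda p:(proj(rw(p,P)+[0,0,p[3]],c)-u).ravel(),[.6,0,0.05,0]);print(r2.x.round(4),r2.fun.reshape(-1,2).round(1).tolist())
p=r.x; np.save("rack.npy",p)
A=np.array([[np.cos(p[2]),np.sin(p[2])],[-np.sin(p[2]),np.cos(p[2])]])
for nm,q,z in [("tin",(266,194),.032),("turq",(195,95),.032),("filedb",(245/4+95,168/4+260),.032),("fileda",(437/4+335,178/4+260),.032),("finial",(640/4+335,243/4+260),.07),("jar",(551,181),.05),("box",(47,173),.035)]:
    t=ray(q,c,z);print(nm,t.round(4),"rack",(A@(t[:2]-p[:2])).round(4))
status((.024,.132,.1))
E
```

```text
[0.6049 0.0109 0.0634] [[-1.5, 0.0], [-0.5, 0.7], [-0.1, 0.0], [-0.3, 0.2], [-0.1, -0.1], [-0.6, -0.1], [1.1, -0.3], [0.2, 0.9], [0.3, -0.3], [0.5, -0.2], [0.6, -0.1], [0.3, -0.0]]
[ 0.6054  0.0109  0.0633 -0.0011] [[-0.8, -0.1], [0.2, 0.5], [0.3, 0.0], [-0.0, 0.2], [0.5, -0.1], [0.0, -0.1], [0.4, -0.4], [-0.5, 0.7], [0.1, -0.3], [0.1, -0.2], [0.0, -0.1], [-0.4, -0.0]]
tin [ 0.5035 -0.0237  0.032 ] rack [-0.1034 -0.0281]
turq [ 0.4283 -0.0826  0.032 ] rack [-0.1822 -0.0822]
filedb [ 0.6085 -0.12    0.032 ] rack [-0.0047 -0.1309]
fileda [0.5937 0.1415 0.032 ] rack [-0.0029  0.1311]
finial [0.5894 0.1708 0.07  ] rack [-0.0054  0.1605]
jar [0.4757 0.2033 0.05  ] rack [-0.1167  0.2002]
box [ 0.4974 -0.2048  0.035 ] rack [-0.121  -0.2085]
t 1.8 pos [0.518  0.0186 0.2359] tip rack [-0.0862  0.0131] tipz 0.2279 F [ 0.37  0.64 -0.51] op -0.0003
yaw of tool z vs rack x [deg] 0.1 tool z world [ 0.998  0.065 -0.003] tool y [-0.065  0.998 -0.002] x [-0.003 -0.002 -1.   ]
shift units [2.547 2.379 2.217]
```

>>> send_rows([
  [0.4,0.5,0.45,0,-1],
  [0.4,0.5,0.45,0,-1],
  [0.4,0.5,0.45,0,-1],
  [0.4,0.5,0.45,0,-1],
  [0.3,0.36,0.4,0,-1],
])

```text
t: 2.3
position: [0.6205, 0.152, 0.1423]
tcp_rot: [-0.055, 1.566, 0.053]
wrist_force: [-1.0, -0.5, -0.0]
opening: 0.0002
```

>>> send_rows([
  [0,0,0,0,-1],
  [0,0,0,0,-1],
  [0,0,0,0,-1],
  [0,0,0,0,-1],
  [0,0,0,0,-1],
])

```text
t: 2.8
position: [0.6184, 0.157, 0.1415]
tcp_rot: [-0.061, 1.568, 0.058]
wrist_force: [0.6, 0.0, -0.8]
opening: 0.0001
```

```bash
python3 - <<'E'
from h import *
from station import bot
import cv2
status((.024,.132,.07))
for n in ["side","wrist"]:
    c=bot.capture(n); cv2.imwrite(f"pics/{n}2.png",c["pixels"][:,:,::-1])
    if n=="side": cv2.imwrite("pics/s2c.png",cv2.resize(c["pixels"][80:280,200:400,::-1],None,fx=3,fy=3,interpolation=cv2.INTER_CUBIC))
E
```

```text
t 2.8 pos [0.6184 0.157  0.1415] tip rack [0.0227 0.145 ] tipz 0.1335 F [ 0.57  0.02 -0.78] op 0.0001
yaw of tool z vs rack x [deg] 0.71 tool z world [0.997 0.076 0.002] tool y [-0.076  0.997 -0.002] x [ 0.002 -0.001 -1.   ]
shift units [ 1.27  -0.257  0.019]
```

View pics/s2c.png

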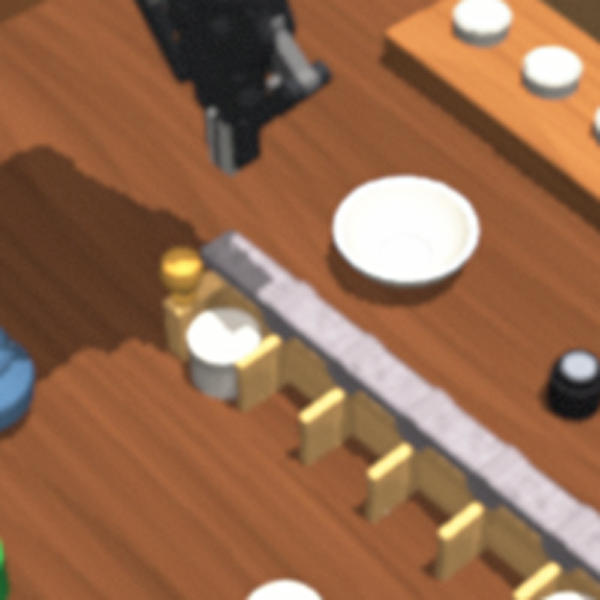

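View pics/wrist2.png

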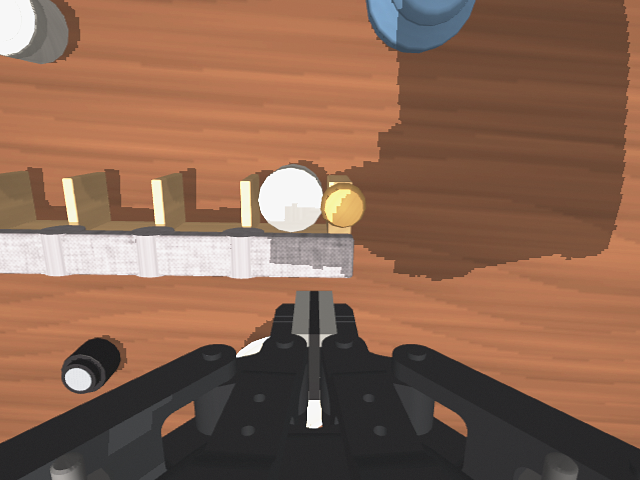

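>>> send_rows([
  [0.2,-0.1,0,0.5,-1],
  [0.3,-0.1,0,0.2,-1],
  [0.3,-0.05,0,0,-1],
  [0.2,0,0,0,-1],
  [0,0,0,0,-1],
])

```text
t: 3.4
position: [0.6197, 0.1417, 0.0886]
tcp_rot: [-0.048, 1.567, 0.045]
wrist_force: [-0.0, -0.4, -0.6]
opening: 0.0002
```

```bash
python3 - <<'E'
from h import *
status((.024,.132,.066))
E
```

```text
t 3.4 pos [0.6197 0.1417 0.0886] tip rack [0.0231 0.1296] tipz 0.0806 F [-0.04 -0.39 -0.59] op 0.0002
yaw of tool z vs rack x [deg] -0.24 tool z world [0.998 0.059 0.003] tool y [-0.059  0.998 -0.002] x [ 0.003 -0.001 -1.   ]
shift units [0.291 0.049 0.018]
```

>>> send_rows([
  [0.15,0.03,0.01,0,-1],
  [0.12,0.02,0,0,-1],
  [0.05,0,0,0,-1],
  [0,0,0,0,-1],
  [0,0,0,0,-1],
])

```text
t: 3.9
position: [0.6207, 0.1448, 0.0722]
tcp_rot: [-0.047, 1.566, 0.046]
wrist_force: [0.4, -0.7, 0.1]
opening: 0.0003
```

```bash
python3 - <<'E'
from h import *
status((.024,.132,.0585))
E
```

```text
t 3.9 pos [0.6207 0.1448 0.0722] tip rack [0.0242 0.1326] tipz 0.0642 F [ 0.4  -0.69  0.07] op 0.0003
yaw of tool z vs rack x [deg] -0.24 tool z world [0.998 0.059 0.004] tool y [-0.059  0.998 -0.001] x [ 0.004 -0.001 -1.   ]
shift units [ 0.114 -0.011 -0.005]
```

>>> send_rows([
  [0.04,0,0,0,-1],
  [0.04,0,0,0,-1],
  [0.03,0,0,0,-1],
  [0,0,0,0,-1],
  [0,0,0,0,-1],
])

```text
t: 4.4
position: [0.6211, 0.1449, 0.0673]
tcp_rot: [-0.047, 1.565, 0.046]
wrist_force: [-1.1, 0.2, 2.1]
opening: 0.0001
```

```bash
python3 - <<'E'
from h import *
status((.024,.132,.0585))
E
```

```text
t 4.4 pos [0.6211 0.1449 0.0673] tip rack [0.0247 0.1327] tipz 0.0593 F [-1.07  0.21  2.07] op 0.0001
yaw of tool z vs rack x [deg] -0.24 tool z world [0.998 0.059 0.006] tool y [-0.059  0.998 -0.001] x [ 0.006 -0.001 -1.   ]
shift units [ 0.015 -0.014 -0.013]
```

>>> send_rows([
  [0.015,-0.04,0,0,-1],
  [0,-0.08,0,0,-1],
  [0,-0.08,0,0,-1],
  [0,-0.08,0,0,-1],
  [0,-0.08,0,0,-1],
])

```text
t: 4.9
position: [0.6228, 0.1265, 0.0671]
tcp_rot: [-0.047, 1.563, 0.048]
wrist_force: [-0.3, 5.2, 2.6]
opening: -0.0
```

```bash
python3 - <<'E'
from h import *
status((.024,.026,.0585))
E
```

```text
t 4.9 pos [0.6228 0.1265 0.0671] tip rack [0.0253 0.1142] tipz 0.0591 F [-0.25  5.21  2.57] op -0.0
yaw of tool z vs rack x [deg] -0.19 tool z world [0.998 0.06  0.007] tool y [-0.06   0.998  0.   ] x [ 0.007  0.001 -1.   ]
shift units [ 0.01  -1.764 -0.02 ]
```

>>> send_rows([
  [0.01,-0.09,-0.01,0,-1],
  [0,-0.09,-0.01,0,-1],
  [0,-0.09,0,0,-1],
  [0,-0.09,0,0,-1],
  [0,-0.09,0,0,-1],
])

```text
t: 5.4
position: [0.6234, 0.1016, 0.0667]
tcp_rot: [-0.046, 1.563, 0.047]
wrist_force: [0.5, 0.9, 2.5]
opening: 0.0003
```

```bash
python3 - <<'E'
from h import *
status((.024,.026,.0585))
E
```

```text
t 5.4 pos [0.6234 0.1016 0.0667] tip rack [0.0243 0.0894] tipz 0.0587 F [0.47 0.92 2.52] op 0.0003
yaw of tool z vs rack x [deg] -0.21 tool z world [0.998 0.06  0.008] tool y [-0.06   0.998  0.   ] x [ 0.008  0.001 -1.   ]
shift units [ 0.004 -1.267 -0.   ]
```

>>> send_rows([
  [0.005,-0.09,0,0,-1],
  [0,-0.09,0,0,-1],
  [0,-0.09,0,0,-1],
  [0,-0.09,0,0,-1],
  [0,-0.09,0,0,-1],
])

```text
t: 5.9
position: [0.6247, 0.0771, 0.0663]
tcp_rot: [-0.046, 1.563, 0.047]
wrist_force: [-0.7, 1.8, 2.3]
opening: 0.0002
```

```bash
python3 - <<'E'
from h import *
status((.024,.026,.0585))
E
```

```text
t 5.9 pos [0.6247 0.0771 0.0663] tip rack [0.024  0.0648] tipz 0.0583 F [-0.74  1.78  2.27] op 0.0002
yaw of tool z vs rack x [deg] -0.22 tool z world [0.998 0.059 0.007] tool y [-0.06   0.998  0.   ] x [ 0.007  0.001 -1.   ]
shift units [-0.004 -0.775  0.002]
```

>>> send_rows([
  [-0.004,-0.09,0,0,-1],
  [0,-0.09,0,0,-1],
  [0,-0.09,0,0,-1],
  [0,-0.09,0,0,-1],
  [0,-0.09,0,0,-1],
])

```text
t: 6.4
position: [0.6262, 0.0527, 0.0666]
tcp_rot: [-0.046, 1.563, 0.047]
wrist_force: [0.1, 0.7, 2.8]
opening: 0.0001
```

```bash
python3 - <<'E'
from h import *
status((.024,.026,.0585))
E
```

```text
t 6.4 pos [0.6262 0.0527 0.0666] tip rack [0.024  0.0403] tipz 0.0586 F [0.12 0.71 2.82] op 0.0001
yaw of tool z vs rack x [deg] -0.21 tool z world [0.998 0.06  0.008] tool y [-0.06   0.998  0.001] x [ 0.007  0.001 -1.   ]
shift units [ 0.002 -0.287  0.001]
```

>>> send_rows([
  [0,-0.09,0,0,-1],
  [0,-0.08,0,0,-1],
  [0,-0.05,0,0,-1],
  [0,-0.02,0,0,-1],
  [0,0,0,0,-1],
])

```text
t: 6.9
position: [0.6269, 0.0388, 0.0665]
tcp_rot: [-0.046, 1.563, 0.047]
wrist_force: [-0.4, 1.6, 3.1]
opening: -0.0001
```

```bash
python3 - <<'E'
from h import *
status((.024,.026,.0585))
E
```

```text
t 6.9 pos [0.6269 0.0388 0.0665] tip rack [0.0238 0.0264] tipz 0.0585 F [-0.44  1.6   3.1 ] op -0.0001
yaw of tool z vs rack x [deg] -0.26 tool z world [0.998 0.059 0.007] tool y [-0.059  0.998  0.   ] x [ 0.007  0.001 -1.   ]
shift units [-0.    -0.009  0.004]
```

Rail stroke is done and it ended at rack y = 26 mm. Next I lift straight up and go to the -y side of the tin.

>>> send_rows([
  [-0.2,0,0,0,-1],
  [-0.5,0,0,0,-1],
  [-0.6,0,0,0,-1],
  [-0.3,-0.3,-0.4,0,-1],
  [0,-0.5,-0.5,0,-1],
])

```text
t: 7.4
position: [0.5836, -0.0026, 0.15]
tcp_rot: [-0.05, 1.565, 0.048]
wrist_force: [0.2, -0.9, -0.3]
opening: -0.0002
```

>>> send_rows([
  [0,-0.5,-0.5,0,-1],
  [0,-0.4,-0.5,0,-1],
  [0,-0.2,-0.4,0,-1],
  [0,0,0,0,-1],
  [0,0,0,0,-1],
])

```text
t: 7.9
position: [0.5129, -0.0661, 0.1538]
tcp_rot: [-0.05, 1.562, 0.045]
wrist_force: [-0.1, 0.9, 1.0]
opening: 0.0003
```

```bash
python3 - <<'E'
from h import *
from station import bot
import cv2
status((-.103,-.075,.012))
d={}
for n in ["side","wrist"]:
    c=bot.capture(n); cv2.imwrite(f"pics/{n}3.png",c["pixels"][:,:,::-1])
    d[n]={k:np.array(v).tolist() for k,v in c.items() if k!="pixels"}
    if n=="side": cv2.imwrite("pics/s3c.png",cv2.resize(c["pixels"][130:330,180:440,::-1],None,fx=3,fy=3,interpolation=cv2.INTER_CUBIC))
json.dump(d,open("cal3.json","w"))
E
```

```text
t 7.9 pos [ 0.5129 -0.0661  0.1538] tip rack [-0.0966 -0.071 ] tipz 0.1458 F [-0.07  0.91  1.04] op 0.0003
yaw of tool z vs rack x [deg] -0.15 tool z world [0.998 0.061 0.008] tool y [-0.061  0.998 -0.004] x [ 0.008 -0.003 -1.   ]
shift units [ 2.676 -0.07  -0.148]
```

View pics/s3c.png

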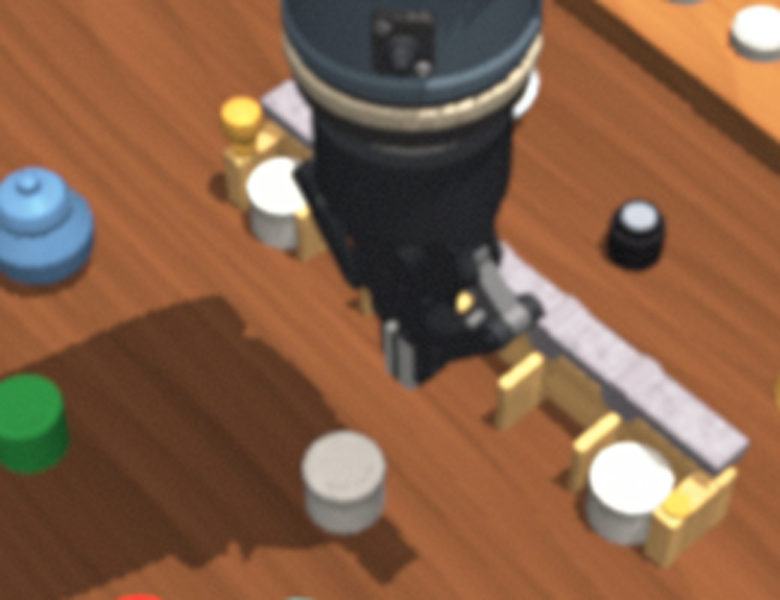

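View pics/wrist3.png

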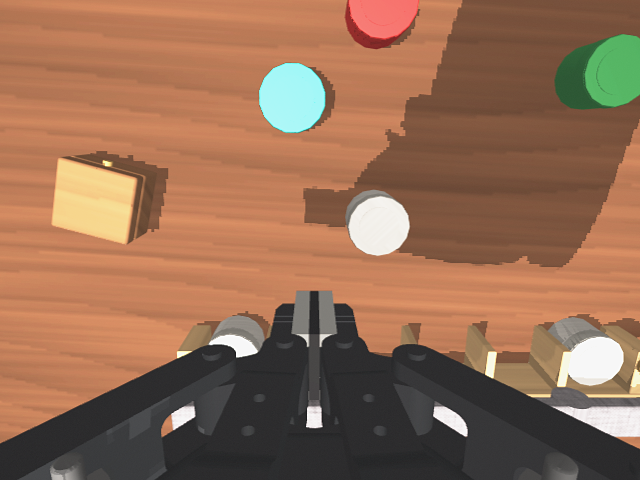

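```bash
python3 - <<'E'
from h import *
c=json.load(open("cal3.json"))["wrist"];p=np.load("rack.npy")
A=np.array([[np.cos(p[2]),np.sin(p[2])],[-np.sin(p[2]),np.cos(p[2])]])
t=ray((379,224),c,.032);print(t,A@(t[:2]-p[:2]))
E
```

```text
[ 0.50238278 -0.0244823   0.032     ] [-0.10455382 -0.02884236]
```

>>> send_rows([
  [0.4,-0.05,-0.06,0,-1],
  [0.6,-0.05,-0.06,0,-1],
  [0.6,0,-0.03,0,-1],
  [0.5,0,0,0,-1],
  [0.2,0,0,0,-1],
])

```text
t: 8.5
position: [0.5123, -0.0692, 0.0365]
tcp_rot: [-0.055, 1.557, 0.049]
wrist_force: [0.1, 0.7, 0.1]
opening: 0.0003
```

```bash
python3 - <<'E'
from h import *
status((-.103,-.075,.010))
E
```

```text
t 8.5 pos [ 0.5123 -0.0692  0.0365] tip rack [-0.0973 -0.0741] tipz 0.0285 F [0.12 0.69 0.13] op 0.0003
yaw of tool z vs rack x [deg] 0.16 tool z world [0.998 0.066 0.013] tool y [-0.066  0.998 -0.005] x [ 0.013 -0.004 -1.   ]
shift units [ 0.368 -0.015 -0.118]
```

>>> send_rows([
  [0.1,0,-0.06,0,-1],
  [0.15,0,-0.06,0,-1],
  [0.1,0,0,0,-1],
  [0,0,0,0,-1],
  [0,0,0,0,-1],
])

```text
t: 9.0
position: [0.508, -0.0689, 0.019]
tcp_rot: [-0.056, 1.556, 0.05]
wrist_force: [0.4, -0.5, 0.9]
opening: -0.0
```

```bash
python3 - <<'E'
from h import *
from station import bot
import cv2
status((-.104,-.013,.010))
c=bot.capture("side"); cv2.imwrite("pics/s4c.png",cv2.resize(c["pixels"][180:330,220:420,::-1],None,fx=4,fy=4,interpolation=cv2.INTER_CUBIC))
c=bot.capture("wrist"); cv2.imwrite("pics/w4.png",c["pixels"][:,:,::-1])
E
```

```text
t 9.0 pos [ 0.508  -0.0689  0.019 ] tip rack [-0.1017 -0.0736] tipz 0.011 F [ 0.44 -0.49  0.94] op -0.0
yaw of tool z vs rack x [deg] 0.25 tool z world [0.998 0.068 0.014] tool y [-0.068  0.998 -0.005] x [ 0.014 -0.004 -1.   ]
shift units [ 0.014  1.212 -0.041]
```

View pics/s4c.png

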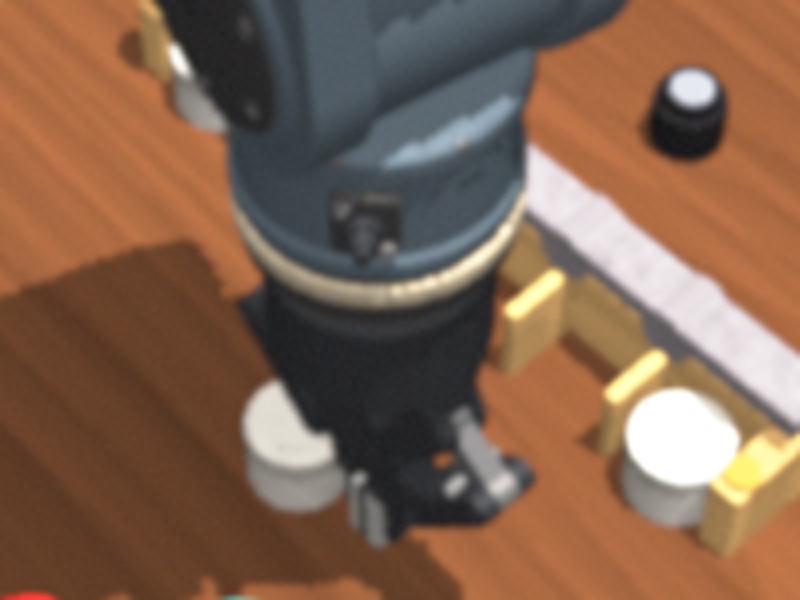

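View pics/w4.png

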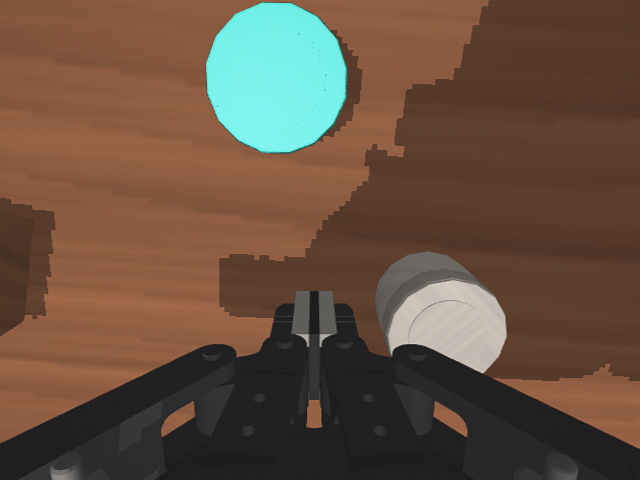

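>>> send_rows([
  [0,0.04,-0.04,0,-1],
  [0,0.08,0,0,-1],
  [0,0.08,0,0,-1],
  [0,0.08,0,0,-1],
  [0,0.08,0,0,-1],
])

```text
t: 9.6
position: [0.5052, -0.0502, 0.0199]
tcp_rot: [-0.056, 1.554, 0.049]
wrist_force: [-0.2, -0.9, 0.4]
opening: -0.0
```

>>> send_rows([
  [0,0.08,0,0,-1],
  [0,0.08,0,0,-1],
  [0,0.06,0,0,-1],
  [0,0.03,0,0,-1],
  [0,0,0,0,-1],
])

```text
t: 10.1
position: [0.5043, -0.0359, 0.0198]
tcp_rot: [-0.057, 1.554, 0.049]
wrist_force: [0.4, -0.9, -0.2]
opening: 0.0002
```

```bash
python3 - <<'E'
from h import *
from station import bot
import cv2
status((-.104,-.008,.010))
c=bot.capture("side"); cv2.imwrite("pics/s5c.png",cv2.resize(c["pixels"][180:330,220:420,::-1],None,fx=4,fy=4,interpolation=cv2.INTER_CUBIC))
c=bot.capture("wrist"); cv2.imwrite("pics/w5.png",c["pixels"][:,:,::-1])
json.dump({k:np.array(v).tolist() for k,v in c.items() if k!="pixels"},open("cal5.json","w"))
E
```

```text
t 10.1 pos [ 0.5043 -0.0359  0.0198] tip rack [-0.1033 -0.0404] tipz 0.0118 F [ 0.42 -0.91 -0.18] op 0.0002
yaw of tool z vs rack x [deg] 0.26 tool z world [0.998 0.068 0.016] tool y [-0.068  0.998 -0.006] x [ 0.016 -0.004 -1.   ]
shift units [ 0.033  0.648 -0.012]
```

View pics/s5c.png

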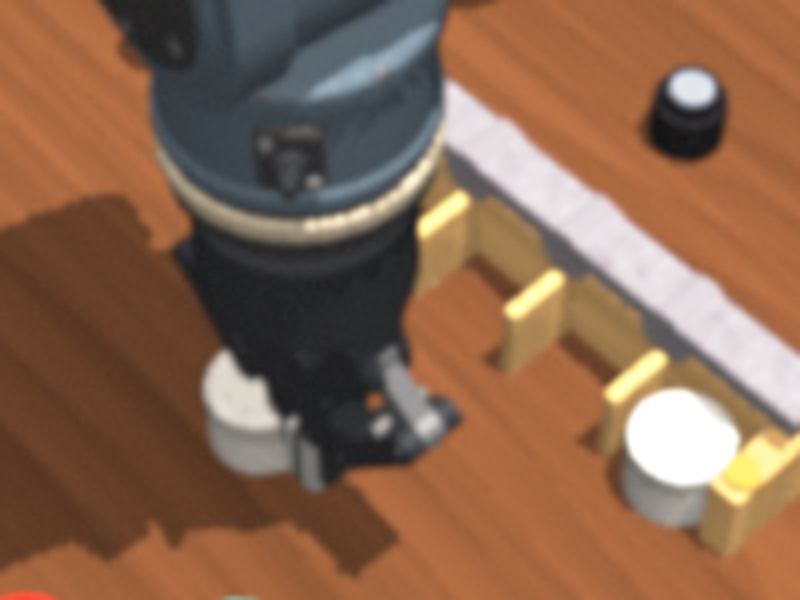

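View pics/w5.png

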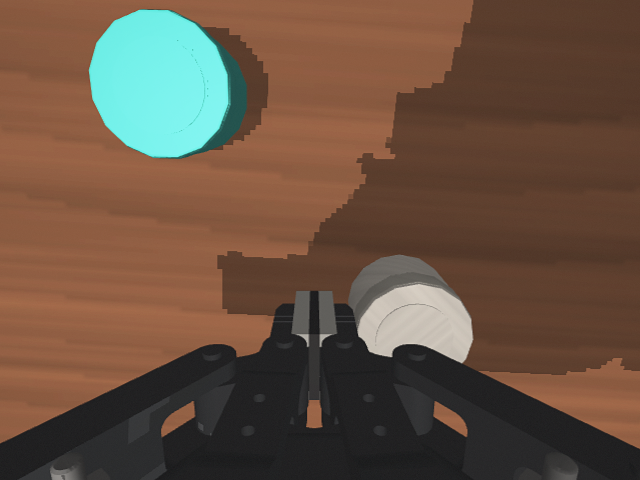

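```bash
cat >> h.py <<'E'
def torack(q,c,z=.032):
    p=np.load("rack.npy");A=np.array([[np.cos(p[2]),np.sin(p[2])],[-np.sin(p[2]),np.cos(p[2])]])
    return (A@(ray(q,c,z)[:2]-p[:2])).round(4)
E
python3 - <<'E'
from h import *
c=json.load(open("cal5.json"))
print(torack((415,341),c), torack((357,341),c),torack((473,341),c))
E
```

```text
[-0.1021 -0.0061] [-0.1019 -0.0257] [-0.1022  0.0136]
```

>>> send_rows([
  [0,0.06,0,0,-1],
  [0,0.08,0,0,-1],
  [0,0.08,0,0,-1],
  [0,0.08,0,0,-1],
  [0,0.08,0,0,-1],
])

```text
t: 10.7
position: [0.5031, -0.0163, 0.0198]
tcp_rot: [-0.056, 1.554, 0.048]
wrist_force: [0.3, -1.7, 0.4]
opening: -0.0001
```

>>> send_rows([
  [0,0.08,0,0,-1],
  [0,0.07,0,0,-1],
  [0,0.05,0,0,-1],
  [0,0.02,0,0,-1],
  [0,0,0,0,-1],
])

```text
t: 11.2
position: [0.5023, -0.0036, 0.0198]
tcp_rot: [-0.057, 1.554, 0.049]
wrist_force: [-0.0, -1.8, 1.5]
opening: 0.0004
```

```bash
python3 - <<'E'
from h import *
from station import bot
import cv2
status((-.104,-.008,.010))
c=bot.capture("wrist"); cv2.imwrite("pics/w6.png",c["pixels"][:,:,::-1])
json.dump({k:np.array(v).tolist() for k,v in c.items() if k!="pixels"},open("cal6.json","w"))
E
```

```text
t 11.2 pos [ 0.5023 -0.0036  0.0198] tip rack [-0.1032 -0.008 ] tipz 0.0118 F [-0.05 -1.81  1.54] op 0.0004
yaw of tool z vs rack x [deg] 0.24 tool z world [0.998 0.067 0.016] tool y [-0.067  0.998 -0.006] x [ 0.016 -0.005 -1.   ]
shift units [ 0.036  0.001 -0.016]
```

View pics/w6.png

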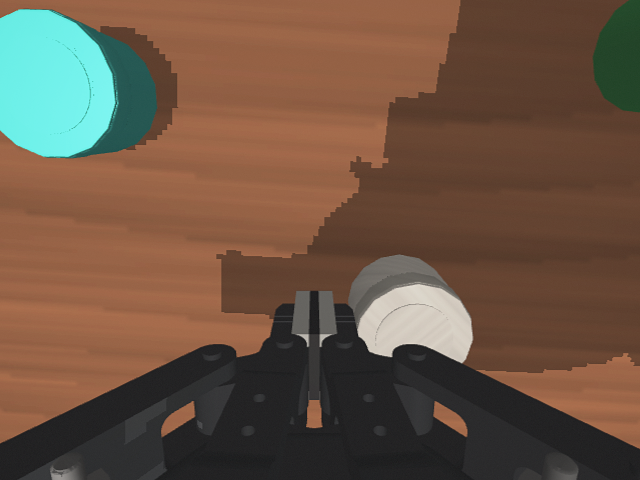

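>>> send_rows([
  [0,-0.2,0,0,-1],
  [0,-0.25,-0.1,0,-1],
  [0,0,-0.4,0,-1],
  [0,0,-0.4,0,-1],
  [0,0.1,-0.3,0,-1],
])

```text
t: 11.75
position: [0.4424, -0.0299, 0.0185]
tcp_rot: [-0.056, 1.554, 0.048]
wrist_force: [-0.3, -0.3, 0.6]
opening: 0.0001
```

```bash
python3 - <<'E'
from h import *
status((-.160,.026,.011))
E
```

```text
t 11.75 pos [ 0.4424 -0.0299  0.0185] tip rack [-0.1646 -0.0305] tipz 0.0105 F [-0.33 -0.3   0.59] op 0.0001
yaw of tool z vs rack x [deg] 0.16 tool z world [0.998 0.066 0.016] tool y [-0.066  0.998 -0.006] x [ 0.017 -0.005 -1.   ]
shift units [-0.016  1.13   0.095]
```

>>> send_rows([
  [0,0.3,0.05,0.1,-1],
  [0,0.3,0.05,0.1,-1],
  [0,0.3,0,0,-1],
  [0,0.18,0,0,-1],
  [0,0,0,0,-1],
])

```text
t: 12.25
position: [0.4402, 0.0211, 0.018]
tcp_rot: [-0.049, 1.556, 0.041]
wrist_force: [-0.1, 0.3, -0.7]
opening: -0.0002
```

```bash
python3 - <<'E'
from h import *
from station import bot
import cv2
status((-.160,.026,.011))
d={}
for n in ["side","scene","wrist"]:
    c=bot.capture(n); cv2.imwrite(f"pics/{n}7.png",c["pixels"][:,:,::-1])
    d[n]={k:np.array(v).tolist() for k,v in c.items() if k!="pixels"}
    if n=="side": cv2.imwrite("pics/s7c.png",cv2.resize(c["pixels"][150:320,160:420,::-1],None,fx=3,fy=3,interpolation=cv2.INTER_CUBIC))
    if n=="scene": cv2.imwrite("pics/c7c.png",cv2.resize(c["pixels"][180:330,200:420,::-1],None,fx=3.5,fy=3.5,interpolation=cv2.INTER_CUBIC))
json.dump(d,open("cal7.json","w"))
E
```

```text
t 12.25 pos [0.4402 0.0211 0.018 ] tip rack [-0.1636  0.0205] tipz 0.01 F [-0.09  0.27 -0.71] op -0.0002
yaw of tool z vs rack x [deg] -0.35 tool z world [0.998 0.057 0.015] tool y [-0.057  0.998 -0.006] x [ 0.015 -0.005 -1.   ]
shift units [-0.019  0.11   0.072]
```

View pics/s7c.png

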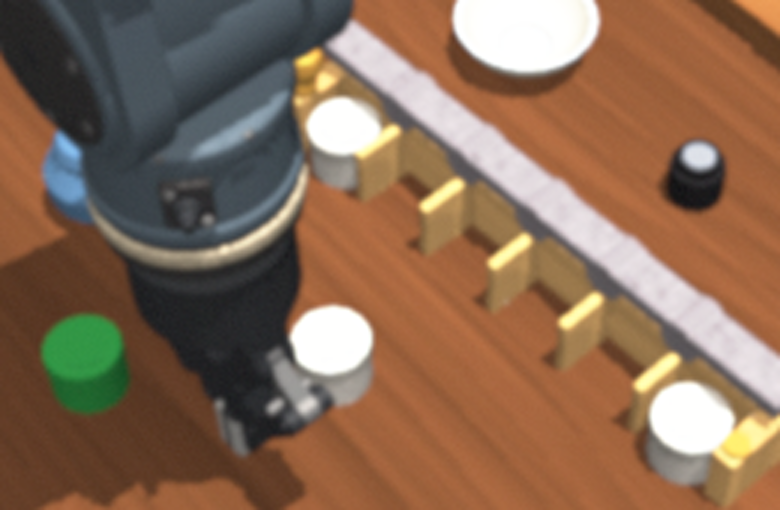

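View pics/c7c.png

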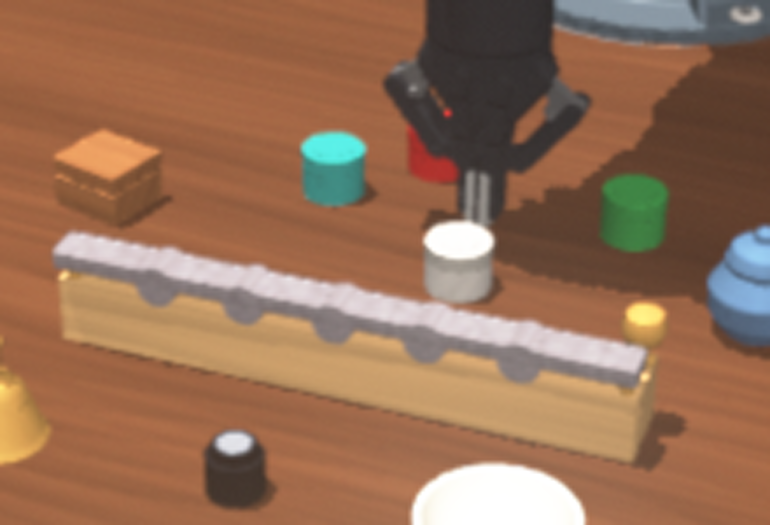

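View pics/wrist7.png

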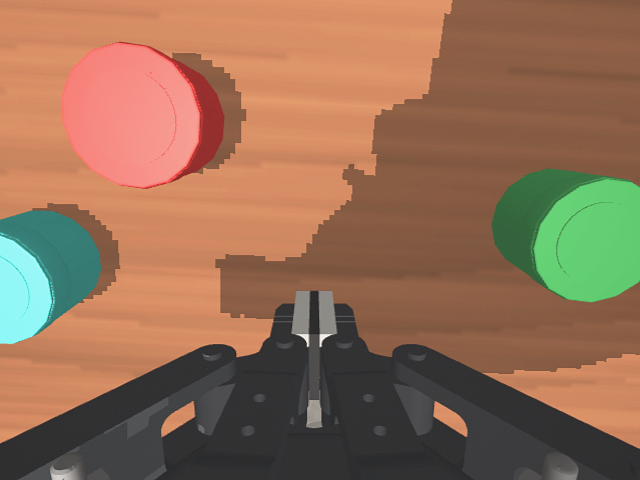

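```bash
python3 - <<'E'
from h import *
d=json.load(open("cal7.json"));p=np.load("rack.npy")
A=np.array([[np.cos(p[2]),np.sin(p[2])],[-np.sin(p[2]),np.cos(p[2])]])
for n,q,b in [("side",(332/3+160,338/3+150),(-.0007,-.0033)),("scene",(459/3.5+200,242/3.5+180),(.0023,.0016))]:
    t=ray(q,d[n],.032)[:2]-b; print(n,A@(t-p[:2]))
E
```

```text
side [-0.10273885  0.026529  ]
scene [-0.10229256  0.02727435]
```

>>> send_rows([
  [0,0.06,0.05,-0.3,-1],
  [0,0.05,0.08,0,-1],
  [0,0.01,0.1,0,-1],
  [0,0,0.1,0,-1],
  [0,0,0.08,0,-1],
])

```text
t: 12.9
position: [0.4622, 0.0269, 0.0183]
tcp_rot: [-0.052, 1.556, 0.043]
wrist_force: [-0.6, -0.3, -0.7]
opening: 0.0001
```

```bash
python3 - <<'E'
from h import *
status((-.033,.026,.011))
E
```

```text
t 12.9 pos [0.4622 0.0269 0.0183] tip rack [-0.1412  0.0249] tipz 0.0103 F [-0.62 -0.3  -0.73] op 0.0001
yaw of tool z vs rack x [deg] -0.16 tool z world [0.998 0.061 0.015] tool y [-0.061  0.998 -0.006] x [ 0.015 -0.005 -1.   ]
shift units [0.018 0.027 2.165]
```

>>> send_rows([
  [0,0.02,0.06,0,-1],
  [0,0.01,0.08,0,-1],
  [0,0,0.1,0,-1],
  [0,0,0.1,0,-1],
  [0,0,0.1,0,-1],
])

```text
t: 13.4
position: [0.4857, 0.03, 0.0184]
tcp_rot: [-0.052, 1.556, 0.043]
wrist_force: [-0.3, 0.0, -0.7]
opening: 0.0
```

>>> send_rows([
  [0,0,0.1,0,-1],
  [0,0,0.1,0,-1],
  [0,0,0.1,0,-1],
  [0,0,0.1,0,-1],
  [0,0,0.05,0,-1],
])

```text
t: 13.9
position: [0.5106, 0.0314, 0.0186]
tcp_rot: [-0.052, 1.556, 0.043]
wrist_force: [-0.9, -0.2, 0.0]
opening: 0.0002
```

```bash
cat > look.py <<'E'
import sys
from h import *
from station import bot
import cv2
k=sys.argv[1]
status((-.033,.026,.011))
d={}
for n in ["side","scene"]:
    c=bot.capture(n)
    d[n]={k:np.array(v).tolist() for k,v in c.items() if k!="pixels"}
    if n=="side": cv2.imwrite(f"pics/s{k}c.png",cv2.resize(c["pixels"][150:320,160:420,::-1],None,fx=3,fy=3,interpolation=cv2.INTER_CUBIC))
    if n=="scene": cv2.imwrite(f"pics/c{k}c.png",cv2.resize(c["pixels"][180:330,200:420,::-1],None,fx=3.5,fy=3.5,interpolation=cv2.INTER_CUBIC))
json.dump(d,open(f"cal{k}.json","w"))
E
python3 look.py 8
```

```text
t 13.9 pos [0.5106 0.0314 0.0186] tip rack [-0.0927  0.0264] tipz 0.0106 F [-0.94 -0.16  0.02] op 0.0002
yaw of tool z vs rack x [deg] -0.15 tool z world [0.998 0.061 0.014] tool y [-0.061  0.998 -0.006] x [ 0.014 -0.005 -1.   ]
shift units [ 0.009 -0.004  1.193]
```

View pics/s8c.png

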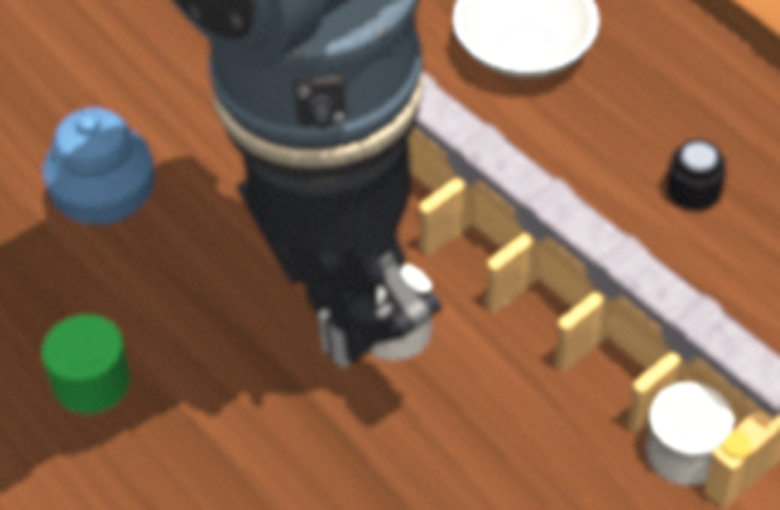

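View pics/c8c.png

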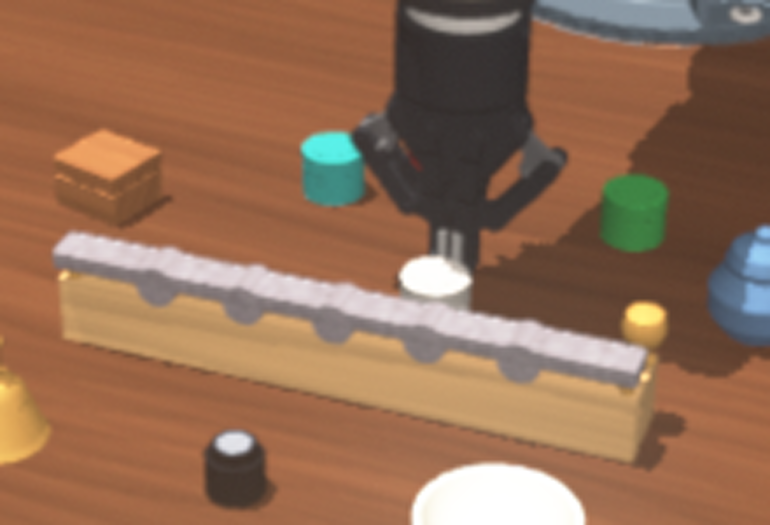

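```bash
python3 - <<'E'
from h import *
d=json.load(open("cal8.json"));p=np.load("rack.npy")
A=np.array([[np.cos(p[2]),np.sin(p[2])],[-np.sin(p[2]),np.cos(p[2])]])
t=ray((435/3.5+200,277/3.5+180),d["scene"],.032)[:2]-[.0023,.0016]; print(A@(t-p[:2]))
E
```

```text
[-0.06092005  0.02665085]
```

>>> send_rows([
  [0,0,0.06,0,-1],
  [0,0,0.1,0,-1],
  [0,0,0.1,0,-1],
  [0,0,0.1,0,-1],
  [0,0,0.1,0,-1],
])

```text
t: 14.5
position: [0.5344, 0.0329, 0.0189]
tcp_rot: [-0.052, 1.557, 0.043]
wrist_force: [-0.4, 0.2, -0.6]
opening: -0.0001
```

>>> send_rows([
  [0,0,0.1,0,-1],
  [0,0,0.1,0,-1],
  [0,0,0.1,0,-1],
  [0,0,0.08,0,-1],
  [0,0,0.04,0,-1],
])

```text
t: 15.0
position: [0.5579, 0.0343, 0.0191]
tcp_rot: [-0.052, 1.557, 0.043]
wrist_force: [-1.2, 1.0, -0.1]
opening: -0.0001
```

```bash
python3 look.py 9
```

```text
t 15.0 pos [0.5579 0.0343 0.0191] tip rack [-0.0453  0.0263] tipz 0.0111 F [-1.16  1.04 -0.06] op -0.0001
yaw of tool z vs rack x [deg] -0.15 tool z world [0.998 0.061 0.013] tool y [-0.061  0.998 -0.006] x [ 0.014 -0.005 -1.   ]
shift units [ 0.005 -0.005  0.247]
```

View pics/c9c.png

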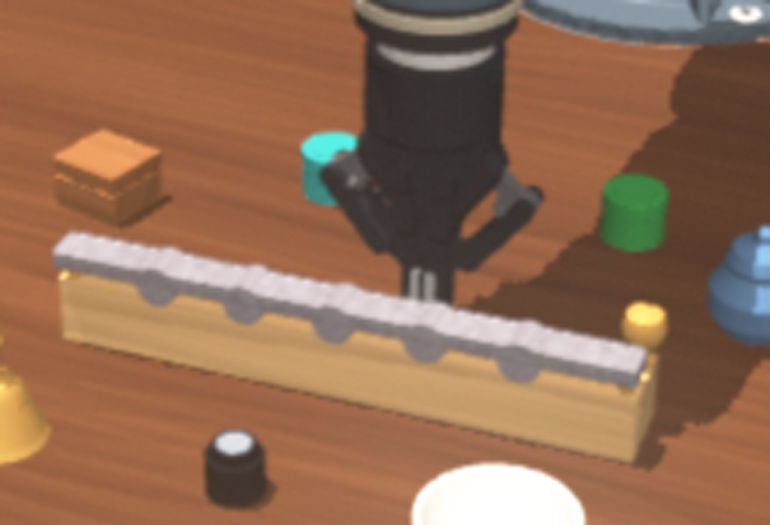

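View pics/s9c.png

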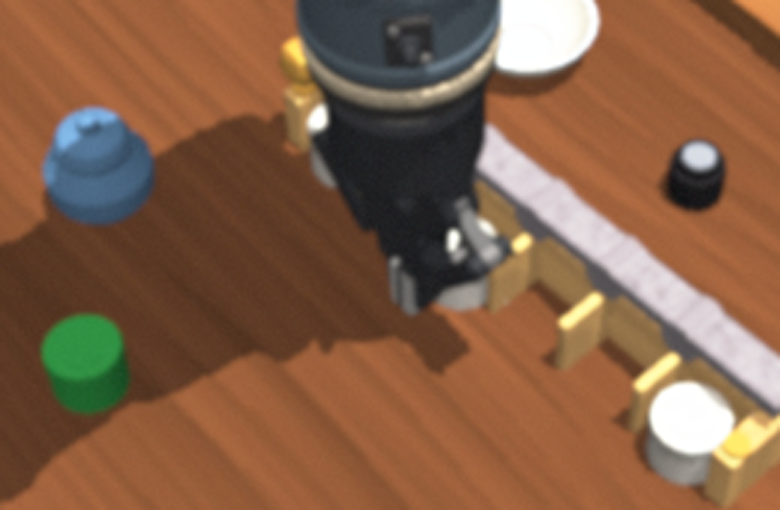

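>>> send_rows([
  [0,0,0.05,0,-1],
  [0,0,0.06,0,-1],
  [0,0,0.06,0,-1],
  [0,0,0.04,0,-1],
  [0,0,0.03,0,-1],
])

```text
t: 15.6
position: [0.5697, 0.035, 0.0192]
tcp_rot: [-0.052, 1.558, 0.043]
wrist_force: [-9.1, -0.3, 1.8]
opening: -0.0001
```

```bash
python3 -c "
from h import *
status((-.033,.026,.011))"
```

```text
t 15.6 pos [0.5697 0.035  0.0192] tip rack [-0.0335  0.0262] tipz 0.0112 F [-9.13 -0.32  1.81] op -0.0001
yaw of tool z vs rack x [deg] -0.15 tool z world [0.998 0.061 0.012] tool y [-0.061  0.998 -0.006] x [ 0.013 -0.005 -1.   ]
shift units [ 0.004 -0.004  0.01 ]
```

9 N of resistance at exactly the expected stop, so the tin is home. I back straight off, then lift.

>>> send_rows([
  [0,0,-0.1,0,-1],
  [0,0,-0.3,0,-1],
  [0,0,-0.4,0,-1],
  [-0.2,0,-0.3,0,-1],
  [-0.5,0,-0.2,0,-1],
])

```text
t: 16.1
position: [0.5009, 0.031, 0.0513]
tcp_rot: [-0.052, 1.561, 0.043]
wrist_force: [0.1, -0.2, -0.2]
opening: -0.0005
```

>>> send_rows([
  [-0.6,0,0,0,-1],
  [-0.8,0,-0.2,0,-1],
  [-0.8,0,-0.2,0,-1],
  [-0.4,0,-0.1,0,-1],
  [0,0,0,0,-1],
])

```text
t: 16.6
position: [0.4718, 0.0301, 0.1888]
tcp_rot: [-0.052, 1.557, 0.043]
wrist_force: [0.5, 0.7, -0.8]
opening: -0.0002
```

```bash
python3 look.py 10; python3 - <<'E'
from station import bot
import cv2,numpy as np,json
c=bot.capture("wrist"); cv2.imwrite("pics/w10.png",c["pixels"][:,:,::-1])
json.dump({k:np.array(v).tolist() for k,v in c.items() if k!="pixels"},open("cal10w.json","w"))
c=bot.capture("side"); cv2.imwrite("pics/side10.png",c["pixels"][:,:,::-1])
E
```

```text
t 16.6 pos [0.4718 0.0301 0.1888] tip rack [-0.1315  0.0275] tipz 0.1808 F [ 0.5   0.69 -0.79] op -0.0002
yaw of tool z vs rack x [deg] -0.16 tool z world [0.998 0.061 0.013] tool y [-0.06   0.998 -0.006] x [ 0.014 -0.005 -1.   ]
shift units [ 3.422 -0.004  1.925]
```

View pics/w10.png

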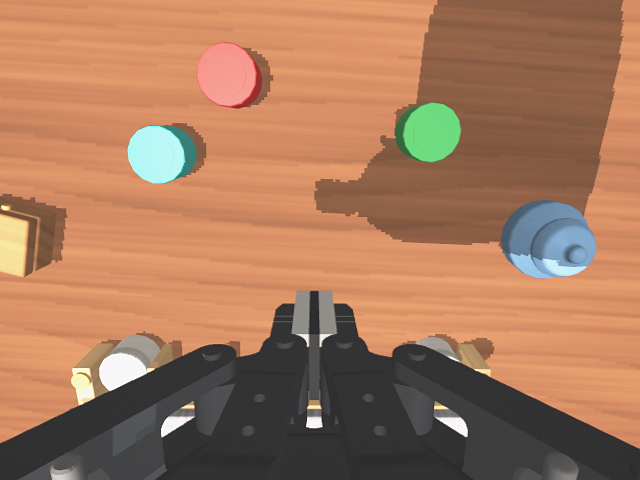

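View pics/side10.png

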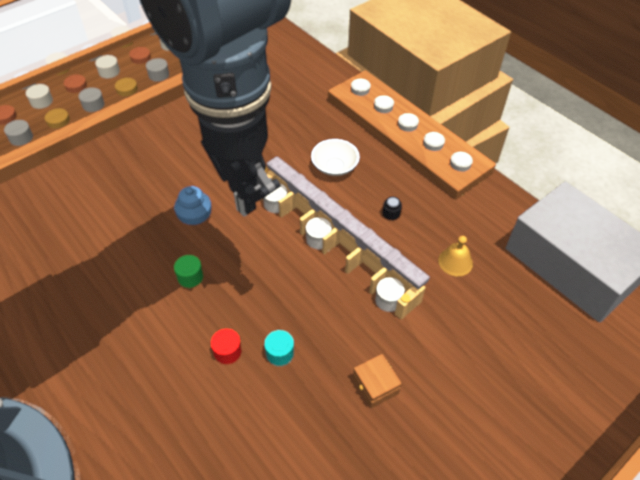

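```bash
python3 - <<'E'
import cv2
a=cv2.imread("pics/side10.png")
cv2.imwrite("pics/s10z.png",cv2.resize(a[180:330,250:430],None,fx=4,fy=4,interpolation=cv2.INTER_CUBIC))
E
```

```text
(no output)
```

View pics/s10z.png

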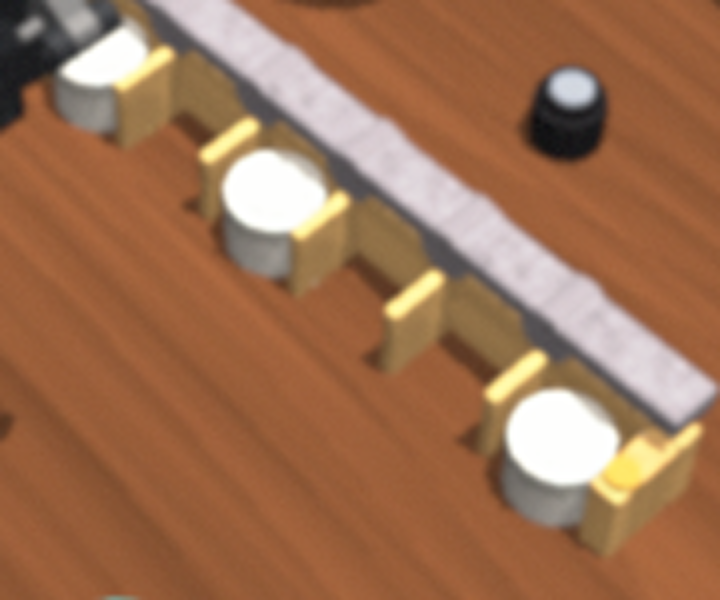

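```bash
python3 - <<'E'
from h import *
c=cal["side"]
a=torack((250+273/4,180+191/4),c);b=torack((250+561/4,180+437/4),c);print(a,b,a-b)
E
```

```text
[-0.0048  0.0227] [-0.0072 -0.1335] [0.0024 0.1562]
```

```bash
python3 -c "
from station import bot
print(bot.get_obs()['t'],abs(bot.get_obs()['joint_velocities']).max()); print(bot.finish_job())"
```

```text
16.8 0.009994679360840123
the job is handed in; nothing more can be done
None
```

I did both parts in the order asked and handed the job in at 16.8 s of the 64 s.

**Rail:** With the fingers closed I pressed the rail from rack y = +133 mm (first gap, finial end) to y = +26 mm, the middle of the third gap. It was down about 3 to 3.5 mm, at 2 to 3 N. I then lifted straight off. Side force peaked at about 5 N on the first ridge and settled again.

**Tin:** I pushed the plain metal tin sideways along the counter until it was in front of the third gap, then straight in. It stopped with 9 N of resistance at finger x = -33.5 mm, which puts its centre at about x = -2 mm.

**Last checks:**
- The side picture shows the tin upright in the third gap. The filed tin near the low end, the jar, the ring box, the bowl, the loupe, the handbell and the look-alikes stand as they did at the start. The filed tin by the finial was partly hidden by the gripper.
- The arm is about 180 mm up and clear of everything.
- **Disagreement:** the side camera alone puts the tin at x ≈ -4 to -5 mm. It also reads the filed tin about 2 mm too shallow, and compared with that tin the new one sits 2.4 mm deeper. I therefore trusted the contact stop.
- The scene and side cameras disagreed by several millimetres on the rack's position, so I used the wrist camera's fit. The filed tins and the finial matched that fit to within about 3 mm.

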